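Lock the hold-down plate of a vial shaker with its quarter-turn T-latch

ROBOT

A 7-joint arm with a two-finger parallel gripper is mounted at the origin on a cart in front of the work surface, level with it; the furniture and walls round the work are solid. World frame = base frame: x ahead of the robot, y to its left, z up, the work surface at z = 0. Lengths are in mm, angles in rad, forces in N, time in s.
With the tool pointing down it reaches from about 425 to 875 mm from the base axis. Payload 9.9 kg.
Tool frame: the origin (TCP) lies midway between the tips of the shut fingers; the grasp point (between the pads) lies 19 mm behind it; z points along the fingers, y is the direction in which the jaws open and shut (so a half turn about z gives the same grasp; the last joint's range is limited). The gripper opens to 85 mm and grips with 20 to 120 N. Pads are 22 mm wide; open, the fingers measure 114 mm over their backs; the gripper's body (76 mm by 85 mm) begins 54 mm behind the grasp point. The pads swing forward as they close: fully open they stand 13 mm farther back than shut.
Start: joints at [1.247, 0.576, 0.025, 1.437, -0.015, 1.129, -0.057], TCP at [160.322, -655.687, 231.289] pointing down, gripper open.
Joint ranges: [-2.76, 2.76], [-0.34, 2.15], [-1.52, 1.57], [0.19, 2.46], [-1.09, 4.23], [0.17, 1.99], [-2.82, 2.82]. Speed limits (rad/s): [2.22, 2.22, 3.01, 3.01, 3.14, 3.14, 3.14].

INTERFACE

Orientations are given as a 3x3 rotation matrix whose columns are the frame's x, y, z axes.
In Python, from bench import manip, snapshot, camera_params, ticket, find_in, silhouettes gives the robot as it stands.
- The arm moves only by the tool carry_out, never from a script. Its argument "steps" is one flat list of numbers, 4 for each row, row after row: the shift along the tool's x, y, z in m, then the turn about the tool's z in rad. In form: [dx, dy, dz, spin, dx, dy, dz, spin, ...]. A call has 1 to 10 rows; each row shifts and turns the pose as measured when the row begins, along the tool's axes as they then stand; what a row does not reach is not made up. A row lasts 1/8 s, in which the tool goes at most 62.5 mm and 10.7 degrees, less where a joint would pass 70% of its speed; a pose out of reach is approached as far as the arm can. A call with a gripper value outside its range is refused whole. "jaw" is the opening, from -1 (shut) to 1 (fully open), set as the call begins (left out, the last holds). The fingers move at their own pace and stop on an object; "squeeze" is the grip in N (left out, the last holds). Time passes only in rows, so rows that do not move let the fingers close. It gives the time, the measured TCP pose, the force and the opening at its end, in the units of the state.
- manip.read_state(): the state, without advancing time (a new reading comes with each control period).
- snapshot(name): name is "scene" or "top" or "wrist"; returns the picture (400x640x3 uint8, red, green, blue); there is no depth.
- camera_params(name): a dict with "mtx" (3x3 intrinsics, pixels), "R" (3x3) and "t" (3): a world point X has camera coordinates R X + t; the wrist camera has in their place "hand_eye" (4x4, takes a point from camera to tool coordinates, whose origin is the TCP and whose axes are the flange's). Camera axes: x right, y down, z forward; pixel columns grow to the right and rows downward; lengths in mm; the calibration is good to about 2 mm. A picture is of the moment at which its call begins: read the wrist's pose just before it. camera_params takes no time and is no camera call.
- ticket.job_done(): hands the job in, once; it reports no verdict.
Trained networks look in the newest picture that a camera, given by its name, has taken for a name from the list of things; names that differ only in an ending like _2 or _b are one class to them, and where a whole thing is asked for, a point or a joint stands for the part that bears it (a point fixed in the world has none). Each returns a list of dicts, best first, with "score" (0 to 1); they miss things now and then, are a little off and sometimes report something else, mostly with a low value. They report only what shows in the picture. A call takes as long as a camera call.
- find_in(camera, thing): "uv" ([column, row] in pixels, amid what is visible of it).
- silhouettes(camera, thing): "pixels" (400x640 bool, what is visible of it) and "uv" ([column, row] in pixels, amid what is visible of it).
The state is a dict: "t": time; "qpos": joint angles; "dq": joint speeds; "effort": joint torques, N m; "tool_pos": TCP position; "tcp_rot": TCP orientation; "force": force on the tool from outside, world axes, zero at the start; "wrist_torque": the same for the moment, N m; "gripper_width": opening from 0.0 (shut) to 1.0 (fully open).
Only numpy, scipy, OpenCV 4.12 (cv2) and the standard library are available. Lean on these libraries where they do the work, as an engineer would, in place of code of your own. Each camera call takes 0.05 s, during which the arm holds its last target.

TASK

The vials are loaded in the bench shaker and must be clamped before it may run. Turn the red T-bar in line with the plate's slot, swing the hold-down plate gently down flat over the vials so that the T-bar comes up through the slot, then turn the T-bar a full quarter turn clockwise so that it lies across the slot and locks the plate. Leave the vials in their wells and do not disturb the other things on the bench.

Things in the scene. Friction and masses are not known exactly. Their poses are not given: they have to be found in the camera images.
- shaker: Fixed shaker: white housing 190 (x) x 220 (y) mm, blue vial tray, aluminium hold-down plate hinged at its left. Origin: centre of its underside, on the bench. z up, y to the hinge side (left), x to its back; the side with black knob and display faces -x, the robot. Vial caps reach z = 118 mm. The plate's hinge axis runs along x at y = 80, z = 125.5 mm; T-latch post at x = 0, y = -60 mm.
- hold_down (a joint): Hinge angle of the plate, rad: 0 = shut, flat (its stop), 1.57 = upright; starts open. A friction hinge (0.3 N m) holds it at any angle, so push it all the way (about 4 N at 110 mm from the hinge), on its outer face, which looks to the shaker's +y when upright and up when shut. A T-bar more than 8 degrees out of line with the slot blocks it about 0.15 rad short of shut.
- slot_centre (a point): Centre of the slot in the hold-down plate, at the plate's outer (top) face, 140 mm from the hinge axis; moves with the plate. The slot is 58 mm long parallel to the hinge (the shaker's x) and 18 mm wide.
- plate_hinge (a point): Middle of the plate's hinge axis. The plate is 120 mm wide along the shaker's x, 6 mm thick (axis at mid-thickness), with a black rubber pad beneath, about 0.2 kg; it reaches from 10 to 170 mm from the axis. Two stands at x = +-47 mm carry the hinge, no higher than 132 mm above the bench. Shut, its top face is 128.5 mm above the bench.
- t_latch (a joint): Angle of the red T-bar about its upright post, rad, growing clockwise seen from above: 0 = in line with the slot (along the shaker's x; a stop), 1.571 = locked, a quarter turn clockwise, across the slot (along the shaker's y; a stop). Starts between, out of line. Stays where it is left (0.04 N m: about 2 N pushed sideways 20 mm from the post).
- t_bar (a point): Middle of the red T-bar, on the post's axis, 137 mm above the bench. The bar is 52 mm long, 10 mm wide, 13 mm tall (130.5 to 143.5 mm above the bench), on a 10 mm steel post. With the plate shut, the bar stands 2 mm clear above the plate's top.
- vial_1: glass vial with black cap, 27 mm diameter, 62 mm tall, standing in a well of the blue tray; origin at the centre of its bottom. Stays in its well.
- vial_2: glass vial with white cap, same size, in another well; origin at its bottom.
- vial_3: glass vial with black cap, same size, in another well; origin at its bottom.
- vial_4: glass vial with white cap, same size, in another well; origin at its bottom.
- timer: white countdown timer, 58 x 66 x 19 mm, lying on the bench to the left; bystander.
- note_block: block of yellow notes, 76 x 76 x 10 mm, on the bench to the left; bystander.
- pen: pen, 145 mm long, on the bench to the left; bystander.
- sample_jar: grey-green plastic jar with black lid, 68 mm diameter, 106 mm tall, standing behind the shaker to the right; bystander.
- tape_blue: roll of blue tape, 46 mm diameter, 25 mm tall, on the bench to the right; bystander.
- forceps: metal forceps, 125 mm long, lying on the bench to the right; bystander.

How it is judged (in metres and radians):
On the way:
1. the hold-down plate is flat down (within 0.03 rad) with the T-bar come up through its slot, still in line with it (within 0.2 rad) (value of joint hold_down below 0.03 rad and value of joint t_latch below 0.2 rad), for 0.2 s.
At the end, for the whole second after the job is handed in: the hold-down plate lies flat over the vials (hinge within 0.03 rad of shut), the T-bar above it is turned crosswise to its locked stop (within 0.14 rad of the full quarter turn), both at rest, and all four vials stand upright in the wells where they were (moved less than 8 mm) (value of joint hold_down below 0.03 rad and value of joint t_latch above 1.43 rad and velocity of joint t_latch between -0.05 and 0.05 rad/s and velocity of joint hold_down between -0.05 and 0.05 rad/s and distance of each of vial_1, vial_2, vial_3, vial_4 from where it was at the start of the episode below 0.008 m and angle between each of vial_1, vial_2, vial_3, vial_4's own z axis and vertical below 0.15 rad); the robot touches nothing.
It fails at once if the hold-down plate is slammed (swings faster than 4 rad/s towards shut) (velocity of joint hold_down below -4 rad/s).
It fails at once if another thing on the bench is moved more than 20 mm (distance of any of timer, note_block, pen, sample_jar, tape_blue, forceps from where it was at the start of the episode above 0.02 m).
It also fails if it takes over 53 s, if anything falls off the work surface, if the arm or the gripper's body presses on something with over 40 N, if the wrist force passes 120 N, or if a joint passes its speed limit or range.

## Working session

There is one attempt and no reset: what is moved stays moved. The work goes in short steps, Python scripts to look and compute and a tool call to move; the robot and the scene stay as the last step left them, time stands still between calls to the robot, and variables do not carry over. Pictures are saved under pics/ and viewed, and the job is handed in when it is done.

Besides the shell and the picture viewer there is one more tool, called after "Call:" as name(argument=value, ...) on one line, values as JSON. carry_out: Moves the arm, as the interface text tells. Its arguments: {"type":"object","properties":{"steps":{"type":"array","items":{"type":"number"}},"jaw":{"type":"number"},"squeeze":{"type":"number"}},"required":["steps"]}

```bash
mkdir -p pics; ls
python3 - <<'E'
from bench import manip, snapshot, camera_params, ticket, find_in, silhouettes
import cv2,numpy as np
np.set_printoptions(precision=4,suppress=True)
s=manip.read_state();print(s)
for n in ("scene","top"):
    im=snapshot(n);cv2.imwrite(f"pics/{n}0.png",im[...,::-1]);print(n,camera_params(n))
    for k in ["t_bar","shaker","slot_centre","vial_1","t_latch"]:
        print(k,[(np.round(d["uv"],1),round(d["score"],2)) for d in find_in(n,k)])
print(camera_params("wrist"))
print(manip.read_state()["t"])
E
```

```text
pics
{'t': 0.0, 'qpos': array([ 1.2472,  0.5765,  0.0248,  1.4379, -0.015 ,  1.129 , -0.0565]), 'dq': array([-0.0007,  0.0009,  0.0006, -0.0007, -0.0007, -0.002 ,  0.001 ]), 'effort': array([ -0.0002, -76.5753,   2.2503, -28.5963,   0.0153,   0.0128,
         0.    ]), 'tool_pos': array([ 160.2517, -655.2413,  230.4467]), 'tcp_rot': array([[ 0.9714,  0.2376, -0.0004],
       [ 0.2376, -0.9714,  0.0016],
       [-0.    , -0.0016, -1.    ]]), 'force': array([-0.1074,  0.0592,  0.3132]), 'wrist_torque': array([ 0.0291,  0.0074, -0.0144]), 'gripper_width': 0.999577639297778}
scene {'mtx': array([[373.4624,   0.    , 315.2727],
       [  0.    , 373.4624, 195.1715],
       [  0.    ,   0.    ,   1.    ]]), 'R': array([[-0.6801, -0.7331,  0.0038],
       [-0.3792,  0.3474, -0.8576],
       [ 0.6274, -0.5847, -0.5143]]), 't': array([384.5568, 297.1661, 743.5889])}
t_bar []
shaker [(array([284.3, 214.5]), 0.89)]
slot_centre [(array([276.5, 173.3]), 0.83)]
vial_1 [(array([310.7, 210.7]), 0.61), (array([300.9, 215.1]), 0.58), (array([301.3, 202. ]), 0.46)]
t_latch [(array([315.5, 189.7]), 0.45
[... 307 characters left out ...]
ay([312.5, 190. ]), 0.39)]
shaker [(array([301.2, 198.7]), 0.66)]
slot_centre [(array([265.1, 183.9]), 0.53), (array([416.2, 201.9]), 0.47)]
vial_1 [(array([198.2, 217.2]), 0.69), (array([283.2, 180.2]), 0.54), (array([292.9, 202.5]), 0.51), (array([292.2, 192. ]), 0.43)]
t_latch [(array([264. , 181.1]), 0.58), (array([313. , 187.9]), 0.48)]
{'mtx': array([[311.7398,   0.    , 318.9902],
       [  0.    , 311.7398, 201.8174],
       [  0.    ,   0.    ,   1.    ]]), 'hand_eye': array([[   0.0006,   -0.9505,   -0.3108,   79.885 ],
       [   1.    ,    0.0007,   -0.0003,    0.1062],
       [   0.0005,   -0.3108,    0.9505, -142.0651],
       [   0.    ,    0.    ,    0.    ,    1.    ]])}
0.6
```

View pics/scene0.png

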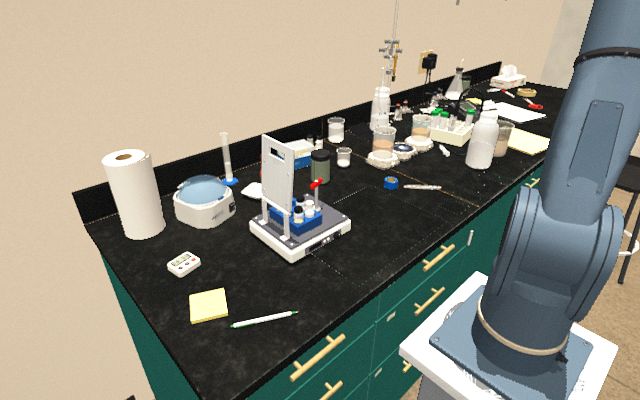

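View pics/top0.png

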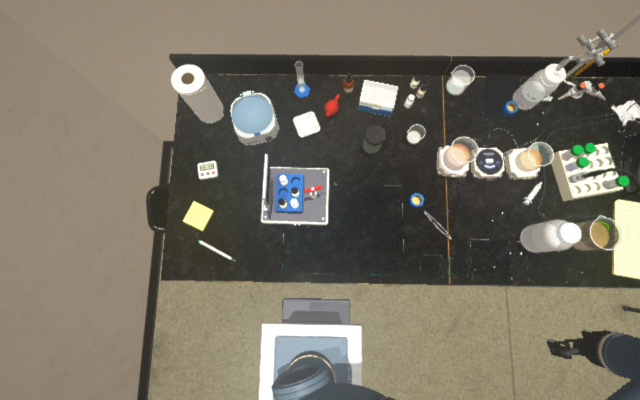

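Run:
```python
import cv2
a=cv2.imread("pics/top0.png")[140:260,230:380];cv2.imwrite("pics/topc.png",cv2.resize(a,None,fx=5,fy=5,interpolation=cv2.INTER_CUBIC))
a=cv2.imread("pics/scene0.png")[120:290,200:380];cv2.imwrite("pics/scenec.png",cv2.resize(a,None,fx=3.5,fy=3.5,interpolation=cv2.INTER_CUBIC))
```

```text
(no output)
```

View pics/topc.png

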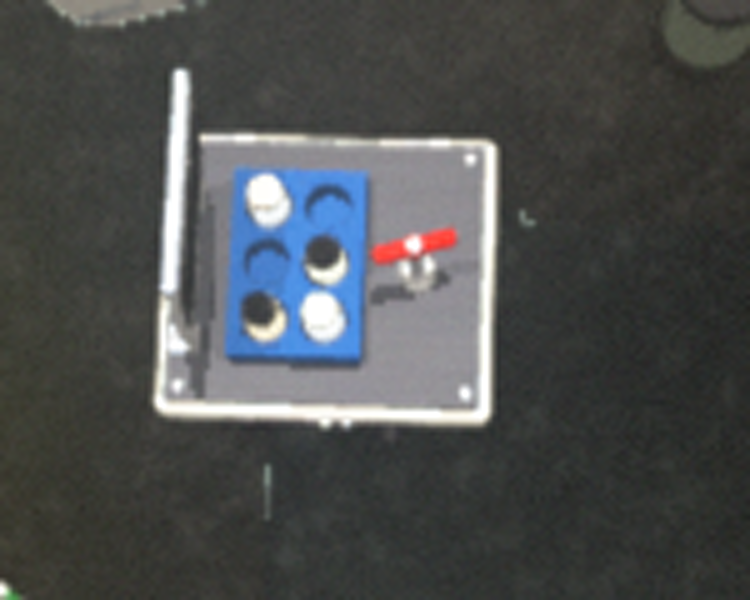

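View pics/scenec.png

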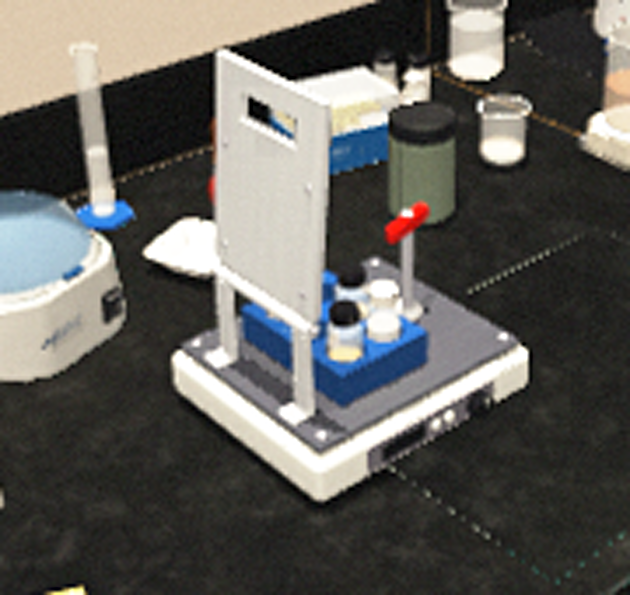

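```bash
cat > h.py <<'E'
import numpy as np, cv2
from bench import manip, snapshot, camera_params, ticket, find_in, silhouettes
np.set_printoptions(precision=3,suppress=True)
def cam(n,s=None):
    p=camera_params(n)
    if n!="wrist": return p["mtx"],np.array(p["R"]),np.array(p["t"])
    H=np.array(p["hand_eye"]);R=np.array(s["tcp_rot"]);t=np.array(s["tool_pos"])
    Rc=R@H[:3,:3];tc=R@H[:3,3]+t
    return p["mtx"],Rc.T,-Rc.T@tc
def onplane(c,uv,z):
    K,R,t=c;d=R.T@np.linalg.solve(K,[uv[0],uv[1],1]);o=-R.T@t
    return o+d*(z-o[2])/d[2]
def proj(c,X):
    K,R,t=c;x=K@(R@np.asarray(X,float)+t);return x[:2]/x[2]
def red(im,roi=None):
    hsv=cv2.cvtColor(im,cv2.COLOR_RGB2HSV)
    m=((hsv[...,0]<8)|(hsv[...,0]>172))&(hsv[...,1]>150)&(hsv[...,2]>90)
    if roi: 
        k=np.zeros_like(m);k[roi[1]:roi[3],roi[0]:roi[2]]=1;m&=k
    return m
def tri(cs,uvs):
    A=[];b=[]
    for (K,R,t),uv in zip(cs,uvs):
        d=R.T@np.linalg.solve(K,[uv[0],uv[1],1]);d/=np.linalg.norm(d);o=-R.T@t
        P=np.eye(3)-np.outer(d,d);A.append(P);b.append(P@o)
    return np.linalg.lstsq(np.vstack(A),np.hstack(b),rcond=None)[0]
E
python3 - <<'E'
from h import *
c=cam("top");im=cv2.imread("pics/top0.png")[...,::-1].copy()
m=red(im,(290,170,335,210));v,u=np.nonzero(m);print(len(u),u.mean(),v.mean())
print("tbar",onplane(c,(u.mean(),v.mean()),137))
f=lambda x,y:(230+x/5,140+y/5)
for z in(137,): print("ends",onplane(c,f(372,255),z),onplane(c,f(457,236),z))
# housing top edges at unknown z ~40
for z in (35,45):
  print(z,[onplane(c,f(*p),z)[:2] for p in((157,412),(490,420),(497,142),(195,135))])
cs=cam("scene");im=cv2.imread("pics/scene0.png")[...,::-1].copy()
m=red(im,(295,170,335,200));v,u=np.nonzero(m);print(len(u),u.mean(),v.mean())
m2=red(cv2.imread("pics/top0.png")[...,::-1].copy(),(290,170,335,210));v2,u2=np.nonzero(m2)
print(tri([c,cs],[(u2.mean(),v2.mean()),(u.mean(),v.mean())]))
g=lambda x,y:(200+x/3.5,120+y/3.5)
print("plate corners z", [onplane(cs,g(*p),295) for p in((219,52),(328,105))])
print("plate top corners top cam",[onplane(c,f(*p),295) for p in((180,68),)])
E
```

```text
38 312.7368421052632 188.60526315789474
tbar [563.486  -1.065 137.   ]
ends [555.636  24.235 137.   ] [568.271 -27.46  137.   ]
35 [array([469.523, 167.791]), array([467.767, -50.325]), array([655.456, -52.761]), array([657.444, 150.878])]
45 [array([468.327, 166.166]), array([466.586, -50.194]), array([652.764, -52.611]), array([654.737, 149.39 ])]
74 315.6081081081081 183.3918918918919
[564.539  -0.58  134.323]
plate corners z [array([618.308, 126.781, 295.   ]), array([498.891, 128.57 , 295.   ])]
plate top corners top cam [array([624.14 , 121.842, 295.   ])]
```

```bash
cat >> h.py <<'E'
def plan(target,phi,n=None,smax=45,spmax=0.16,s=None):
    """phi: tool x = (cos phi,-sin phi); rows in tool axes, straight line, tool kept pointing down"""
    s=s or manip.read_state();R=np.array(s["tcp_rot"]);p=np.array(s["tool_pos"])
    ph0=np.arctan2(-R[1,0],R[0,0]);d=np.array(target)-p
    dphi=phi-ph0
    n=n or int(max(np.ceil(np.linalg.norm(d)/smax),np.ceil(abs(dphi)/spmax),1))
    rows=[]
    for i in range(n):
        a=ph0+dphi*i/n;x=np.array([np.cos(a),-np.sin(a),0]);y=np.array([-np.sin(a),-np.cos(a),0])
        st=d/n
        rows+= [round(x@st/1000,4),round(y@st/1000,4),round(-st[2]/1000,4),round(dphi/n,4)]
    print("from",p,"phi",round(ph0,3),"rows",n)
    for k in range(0,n,10): print(str(rows[4*k:4*k+40]).replace(" ",""))
E
python3 -c "
from h import *
plan((563,-1,300),-1.81)"
```

```text
from [ 160.333 -655.716  231.305] phi -0.24 rows 18
[np.float64(0.0304),np.float64(-0.03),np.float64(-0.0038),np.float64(-0.0872),np.float64(0.0329),np.float64(-0.0273),np.float64(-0.0038),np.float64(-0.0872),np.float64(0.0351),np.float64(-0.0243),np.float64(-0.0038),np.float64(-0.0872),np.float64(0.0371),np.float64(-0.0211),np.float64(-0.0038),np.float64(-0.0872),np.float64(0.0388),np.float64(-0.0178),np.float64(-0.0038),np.float64(-0.0872),np.float64(0.0402),np.float64(-0.0144),np.float64(-0.0038),np.float64(-0.0872),np.float64(0.0413),np.float64(-0.0108),np.float64(-0.0038),np.float64(-0.0872),np.float64(0.0421),np.float64(-0.0072),np.float64(-0.0038),np.float64(-0.0872),np.float64(0.0426),np.float64(-0.0035),np.float64(-0.0038),np.float64(-0.0872),np.float64(0.0427),np.float64(0.0002),np.float64(-0.0038),np.float64(-0.0872)]
[np.float64(0.0425),np.float64(0.004),np.float64(-0.0038),np.float64(-0.0872),np.float64(0.042),np.float64(0.0076),np.float64(-0.0038),np.float64(-0.0872),np.float64(0.0412),np.float64(0.0113),np.float64(-0.0038),np.float64(-0.0872),np.float64(0.04),np.float64(0.0148),np.float64(-0.0038),np.float64(-0.0872),np.float64(0.0386),np.float64(0.0183),np.float64(-0.0038),np.float64(-0.0872),np.float64(0.0369),np.float64(0.0215),np.float64(-0.0038),np.float64(-0.0872),np.float64(0.0348),np.float64(0.0247),np.float64(-0.0038),np.float64(-0.0872),np.float64(0.0326),np.float64(0.0276),np.float64(-0.0038),np.float64(-0.0872)]
```

Call:
carry_out(steps=[0.03, -0.03, -0.004, -0.087, 0.033, -0.027, -0.004, -0.087, 0.035, -0.024, -0.004, -0.087, 0.037, -0.021, -0.004, -0.087, 0.039, -0.018, -0.004, -0.087, 0.04, -0.014, -0.004, -0.087, 0.041, -0.011, -0.004, -0.087, 0.042, -0.007, -0.004, -0.087, 0.043, -0.004, -0.004, -0.087, 0.043, 0, -0.004, -0.087])

```text
t: 1.85
tool_pos: [384.5, -281.8, 272.4]
tcp_rot: [[0.425, 0.905, 0.001], [0.905, -0.425, -0.004], [-0.003, 0.003, -1.0]]
force: [0.9, 0.2, 0.4]
gripper_width: 1.003
```

```bash
sed -i 's/rows+= \[\(.*\)\]$/rows+=[float(q) for q in (\1)]/' h.py; python3 -c "
from h import *
plan((563,-1,300),-1.81)"
```

```text
from [ 384.489 -281.801  272.374] phi -1.132 rows 8
[0.0413,0.0053,-0.0035,-0.0848,0.0407,0.0088,-0.0035,-0.0848,0.0398,0.0122,-0.0035,-0.0848,0.0386,0.0155,-0.0035,-0.0848,0.0371,0.0187,-0.0035,-0.0848,0.0354,0.0218,-0.0035,-0.0848,0.0335,0.0247,-0.0035,-0.0848,0.0312,0.0274,-0.0035,-0.0848]
```

Call:
carry_out(steps=[0.041, 0.005, -0.0035, -0.085, 0.041, 0.009, -0.0035, -0.085, 0.04, 0.012, -0.0035, -0.085, 0.0385, 0.0155, -0.0035, -0.085, 0.037, 0.019, -0.0035, -0.085, 0.0355, 0.022, -0.0035, -0.085, 0.0335, 0.0245, -0.0035, -0.085, 0.031, 0.0275, -0.0035, -0.085, 0, 0, 0, 0])

```text
t: 2.98
tool_pos: [566.4, 13.7, 302.7]
tcp_rot: [[-0.265, 0.964, 0.007], [0.964, 0.265, -0.005], [-0.007, 0.005, -1.0]]
force: [-0.1, 0.3, -0.4]
gripper_width: 0.996
```

Run:
```python
from h import *
s=manip.read_state();im=snapshot("wrist");cv2.imwrite("pics/w1.png",im[...,::-1])
c=cam("wrist",s);print(s["tool_pos"],s["qpos"],s["t"])
print(proj(c,(563,-1,137)))
m=red(im).astype(np.uint8);n,l,st,ce=cv2.connectedComponentsWithStats(m)
for i in range(1,n):
    if st[i,4]>100:
        v,u=np.nonzero(l==i);r=cv2.minAreaRect(np.c_[u,v].astype(np.float32));b=cv2.boxPoints(r)
        print(st[i],ce[i],r,"centre",onplane(c,ce[i],143.5),onplane(c,r[0],143.5))
        P=[onplane(c,q,143.5)[:2] for q in b];print(np.array(P))
```

```text
[566.405  13.654 302.659] [ 0.277  0.391 -0.569  1.61   0.229  1.202 -0.073] 2.975
[310.987 193.695]
[306 168  12  50 413] [311.852 192.787] ((311.5, 192.5), (49.0, 11.0), 90.0) centre [563.196   2.11  143.5  ] [562.776   2.308 143.5  ]
[[551.099  25.144]
 [561.51   27.992]
 [575.081 -21.756]
 [564.109 -24.745]]
[ 488  242   40   35 1085] [507.263 259.024] ((507.5, 259.0), (34.0, 39.0), 90.0) centre [787.807 -14.646 143.5  ] [788.044 -14.551 143.5  ]
[[758.672  -1.396]
 [799.019   9.568]
 [818.614 -28.244]
 [776.641 -39.611]]
```

View pics/w1.png

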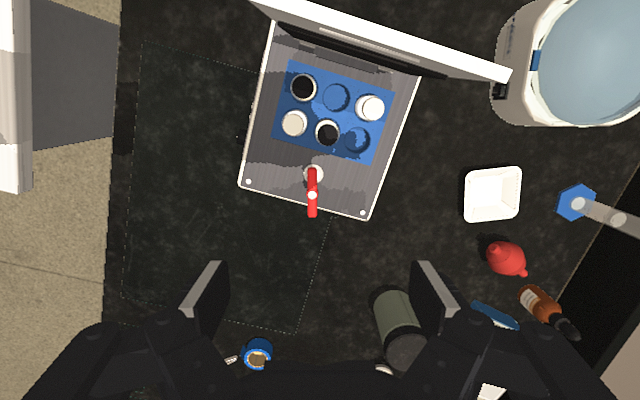

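Run:
```python
from h import *
s=manip.read_state();c=cam("wrist",s)
for z in (40,50):
    a=onplane(c,(240,187),z);b=onplane(c,(368,220),z);e=onplane(c,(415,75),z)
    print(z,a,b,e,"yaw",np.arctan2((b-a)[1],(b-a)[0]),np.arctan2(-(e-b)[0],(e-b)[1]))
print("dot",onplane(c,(312,195),143.5))
plan((563,0,129),-1.83,smax=35)
```

```text
40 [473.489 -48.327  40.   ] [654.503 -48.977  40.   ] [650.84 144.62  40.  ] yaw -0.0035925158137187926 0.018916142649761346
50 [475.232 -44.91   50.   ] [651.763 -45.544  50.   ] [648.191 143.259  50.   ] yaw -0.0035925158137186555 0.018916142649761283
dot [563.113  -2.313 143.5  ]
from [565.759  11.601 302.421] phi -1.835 rows 5
[-0.0021,-0.0011,0.0347,0.0011,-0.0021,-0.0011,0.0347,0.0011,-0.0021,-0.0011,0.0347,0.0011,-0.0021,-0.0011,0.0347,0.0011,-0.0021,-0.0011,0.0347,0.0011]
```

Call:
carry_out(steps=[-0.002, -0.001, 0.035, 0, -0.002, -0.001, 0.035, 0, -0.002, -0.001, 0.035, 0, -0.002, -0.001, 0.028, 0, -0.002, -0.001, 0.015, 0, -0.0015, 0, 0.01, 0, 0, 0, 0, 0])

```text
t: 3.9
tool_pos: [563.9, -10.8, 141.7]
tcp_rot: [[-0.249, 0.969, 0.009], [0.969, 0.249, -0.012], [-0.014, 0.005, -1.0]]
force: [-0.1, -0.4, 0.4]
gripper_width: 0.998
```

Run:
```python
from h import *
s=manip.read_state();im=snapshot("wrist");cv2.imwrite("pics/w2.png",im[...,::-1]);print(s["tool_pos"],s["t"])
c=cam("wrist",s)
m=red(im).astype(np.uint8);n,l,st,ce=cv2.connectedComponentsWithStats(m)
for i in range(1,n):
    if st[i,4]>300: print(st[i],ce[i],onplane(c,ce[i],143.5))
im=snapshot("scene");cv2.imwrite("pics/s2.png",cv2.resize(im[100:300,180:420,::-1],None,fx=3,fy=3,interpolation=cv2.INTER_CUBIC))
plan((563,-.5,129),-1.83)
```

```text
[563.9   -10.758 141.737] 3.9
[ 311  190   25   98 1683] [323.033 237.86 ] [562.019   4.676 143.5  ]
[ 581  286   59   52 2510] [612.553 311.114] [724.711   1.068 143.5  ]
from [564.461 -10.276 142.589] phi -1.823 rows 1
[0.0098,0.001,0.0136,-0.0074]
```

View pics/w2.png

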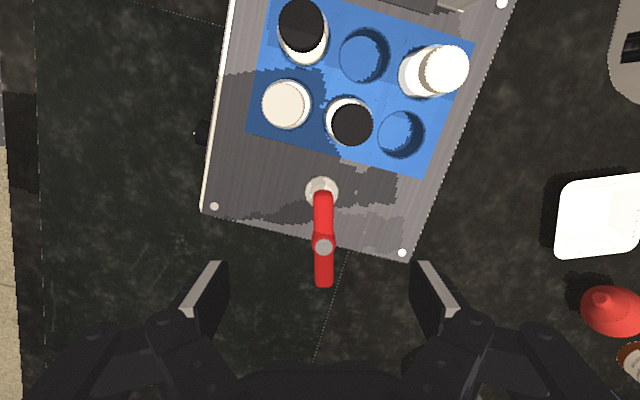

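View pics/s2.png

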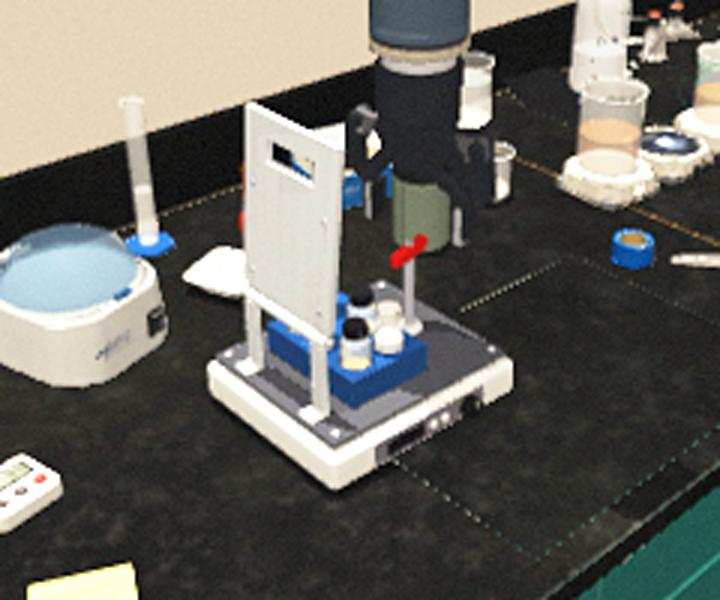

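Call:
carry_out(steps=[0.005, 0.0005, 0.005, -0.004, 0.005, 0.0005, 0.005, -0.004, 0, 0, 0.002, 0, 0, 0, 0, 0])

```text
t: 4.5
tool_pos: [563.8, 1.2, 131.2]
tcp_rot: [[-0.258, 0.966, 0.013], [0.966, 0.259, -0.011], [-0.014, 0.01, -1.0]]
force: [-0.5, -0.4, 0.1]
gripper_width: 1.001
```

Run:
```python
from h import *
s=manip.read_state();im=snapshot("wrist");cv2.imwrite("pics/w3.png",im[...,::-1]);print(s["tool_pos"],s["t"],s["dq"])
c=cam("wrist",s)
for z in (143.5,): print(proj(c,(563,0,z)),proj(c,(563,-2,z)))
plan((563,-.5,129),-1.83)
```

```text
[563.811   1.212 131.172] 4.5 [-0.005 -0.002 -0.004 -0.001  0.002  0.    -0.002]
[316.861 278.736] [315.787 282.237]
from [563.854   1.286 131.277] phi -1.832 rows 1
[-0.0015,-0.0013,0.0023,0.0023]
```

View pics/w3.png

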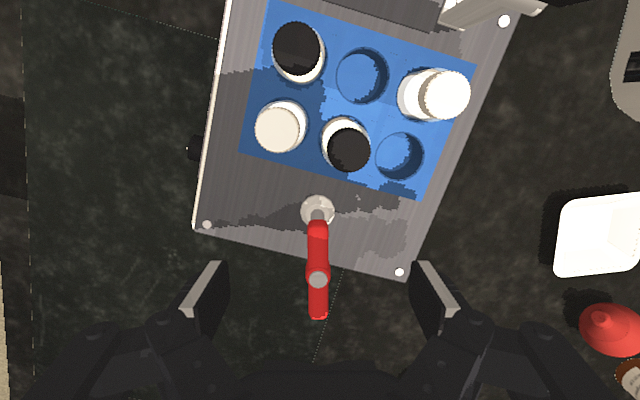

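Call:
carry_out(steps=[-0.0015, -0.0005, 0.001, 0, 0, 0, 0, 0, 0, 0, 0, 0, 0, 0, 0, 0], jaw=-1, squeeze=25)

```text
t: 5.05
tool_pos: [563.9, -0.9, 130.4]
tcp_rot: [[-0.258, 0.966, 0.013], [0.966, 0.258, -0.011], [-0.014, 0.01, -1.0]]
force: [-0.7, -1.2, 0.1]
gripper_width: 0.145
```

Run:
```python
from h import *
s=manip.read_state();im=snapshot("wrist");cv2.imwrite("pics/w4.png",im[...,::-1]);print(s["tool_pos"],s["t"],s["qpos"],s["gripper_width"],s["force"])
```

```text
[563.915  -0.899 130.394] 5.05 [ 0.24   0.55  -0.497  1.861  0.371  0.81  -0.192] 0.14498265101987157 [-0.706 -1.177  0.077]
```

View pics/w4.png

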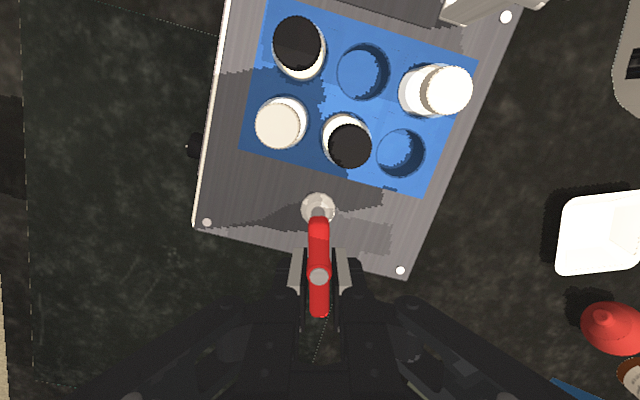

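Call:
carry_out(steps=[0, 0, 0, 0, 0, 0, 0, -0.1, 0, 0, 0, -0.16, 0, 0, 0, -0.16, 0, 0, 0, -0.16])

```text
t: 5.72
tool_pos: [564.6, -0.5, 130.5]
tcp_rot: [[-0.756, 0.654, 0.015], [0.654, 0.756, -0.011], [-0.018, 0.001, -1.0]]
force: [-0.2, 0.7, -2.0]
gripper_width: 0.111
```

Run:
```python
from h import *
s=manip.read_state();print(s["tool_pos"],s["t"],s["qpos"],s["gripper_width"],s["force"],s["wrist_torque"])
plan((563.5,-.7,130.5),-np.pi)
```

```text
[564.552  -0.45  130.541] 5.725 [ 0.342  0.582 -0.663  1.857  0.485  0.854  0.293] 0.11118175012343823 [-0.168  0.668 -2.003] [ 0.299 -0.042 -0.016]
from [564.552  -0.45  130.541] phi -2.428 rows 5
[0.0001,-0.0002,0.0,-0.1426,0.0002,-0.0002,0.0,-0.1426,0.0002,-0.0001,0.0,-0.1426,0.0002,-0.0001,0.0,-0.1426,0.0002,-0.0001,0.0,-0.1426]
```

Call:
carry_out(steps=[0, 0, 0, -0.15, 0, 0, 0, -0.15, 0, 0, 0, -0.15, 0, 0, 0, -0.13, 0, 0, 0, -0.13, 0, 0, 0, -0.03, 0, 0, 0, 0])

```text
t: 6.6
tool_pos: [564.9, 0.5, 130.5]
tcp_rot: [[-0.999, -0.047, 0.015], [-0.047, 0.999, -0.008], [-0.015, -0.008, -1.0]]
force: [-0.8, 1.2, 1.5]
gripper_width: 0.112
```

Run:
```python
from h import *
s=manip.read_state();im=snapshot("wrist");cv2.imwrite("pics/w5.png",im[...,::-1]);print(s["tool_pos"],s["t"],s["qpos"],s["gripper_width"],s["force"],s["wrist_torque"])
plan((563.5,-.7,130.5),-np.pi)
```

```text
[564.876   0.544 130.542] 6.6 [ 0.461  0.639 -0.87   1.853  0.621  0.93   0.92 ] 0.11157453676282021 [-0.755  1.156  1.532] [ 0.304  0.217 -0.896]
from [564.888   0.544 130.541] phi 3.095 rows 39
[0.0,-0.0,0.0,-0.1599,0.0,-0.0,0.0,-0.1599,0.0,-0.0,0.0,-0.1599,0.0,-0.0,0.0,-0.1599,0.0,-0.0,0.0,-0.1599,0.0,0.0,0.0,-0.1599,0.0,0.0,0.0,-0.1599,0.0,0.0,0.0,-0.1599,0.0,0.0,0.0,-0.1599,0.0,0.0,0.0,-0.1599]
[0.0,0.0,0.0,-0.1599,0.0,0.0,0.0,-0.1599,0.0,0.0,0.0,-0.1599,0.0,0.0,0.0,-0.1599,0.0,0.0,0.0,-0.1599,-0.0,0.0,0.0,-0.1599,-0.0,0.0,0.0,-0.1599,-0.0,0.0,0.0,-0.1599,-0.0,0.0,0.0,-0.1599,-0.0,0.0,0.0,-0.1599]
[-0.0,0.0,0.0,-0.1599,-0.0,0.0,0.0,-0.1599,-0.0,0.0,0.0,-0.1599,-0.0,0.0,0.0,-0.1599,-0.0,-0.0,0.0,-0.1599,-0.0,-0.0,0.0,-0.1599,-0.0,-0.0,0.0,-0.1599,-0.0,-0.0,0.0,-0.1599,-0.0,-0.0,0.0,-0.1599,-0.0,-0.0,0.0,-0.1599]
[-0.0,-0.0,0.0,-0.1599,-0.0,-0.0,0.0,-0.1599,-0.0,-0.0,0.0,-0.1599,-0.0,-0.0,0.0,-0.1599,0.0,-0.0,0.0,-0.1599,0.0,-0.0,0.0,-0.1599,0.0,-0.0,0.0,-0.1599,0.0,-0.0,0.0,-0.1599,0.0,-0.0,0.0,-0.1599]
```

View pics/w5.png

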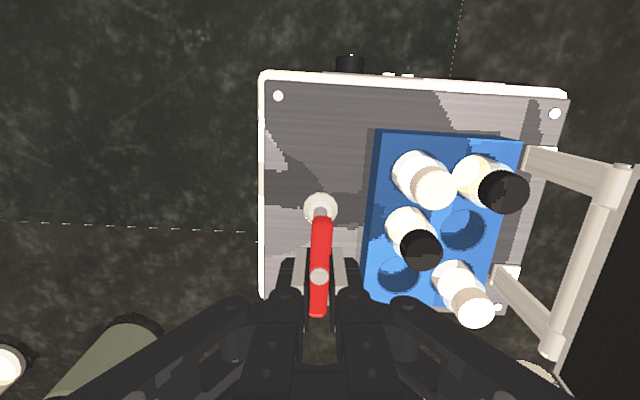

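Call:
carry_out(steps=[0, 0, 0, 0.03, 0, 0, 0, 0, 0, 0, 0, 0, 0, 0, 0, 0], jaw=1)

```text
t: 7.15
tool_pos: [565.0, 0.5, 130.5]
tcp_rot: [[-1.0, -0.014, 0.016], [-0.014, 1.0, -0.009], [-0.015, -0.009, -1.0]]
force: [-0.5, -0.0, 1.6]
gripper_width: 0.946
```

Call:
carry_out(steps=[0, 0, -0.03, 0, 0, 0, -0.04, 0, 0, 0, -0.045, 0, 0, 0, -0.045, 0, 0, 0, -0.045, 0, 0, 0, 0, 0])

```text
t: 7.9
tool_pos: [561.1, 2.7, 341.3]
tcp_rot: [[-1.0, -0.016, 0.014], [-0.016, 1.0, -0.009], [-0.014, -0.009, -1.0]]
force: [-0.3, 0.2, -0.4]
gripper_width: 1.002
```

Run:
```python
from h import *
s=manip.read_state();im=snapshot("wrist");cv2.imwrite("pics/w6.png",im[...,::-1]);print(s["tool_pos"],s["t"],s["qpos"])
im=snapshot("top");cv2.imwrite("pics/t6.png",cv2.resize(im[140:260,230:380,::-1],None,fx=4,fy=4))
im=snapshot("scene");cv2.imwrite("pics/s6.png",cv2.resize(im[100:300,180:420,::-1],None,fx=3,fy=3,interpolation=cv2.INTER_CUBIC))
R=s["tcp_rot"];print(np.arctan2(-R[1,0],R[0,0]))
```

```text
[561.081   2.743 341.253] 7.9 [ 0.548  0.44  -0.991  1.551  0.388  1.345  1.104]
3.125257443173147
```

View pics/w6.png

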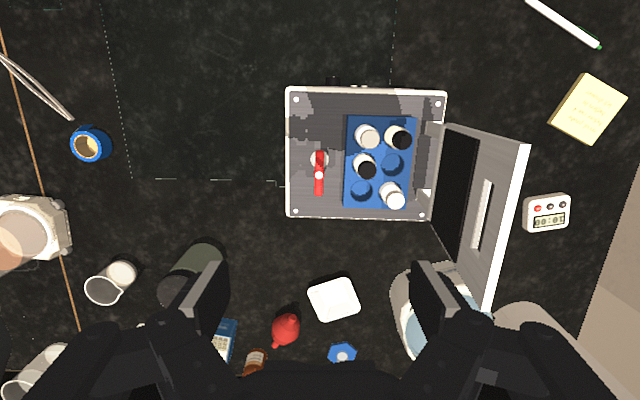

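View pics/s6.png

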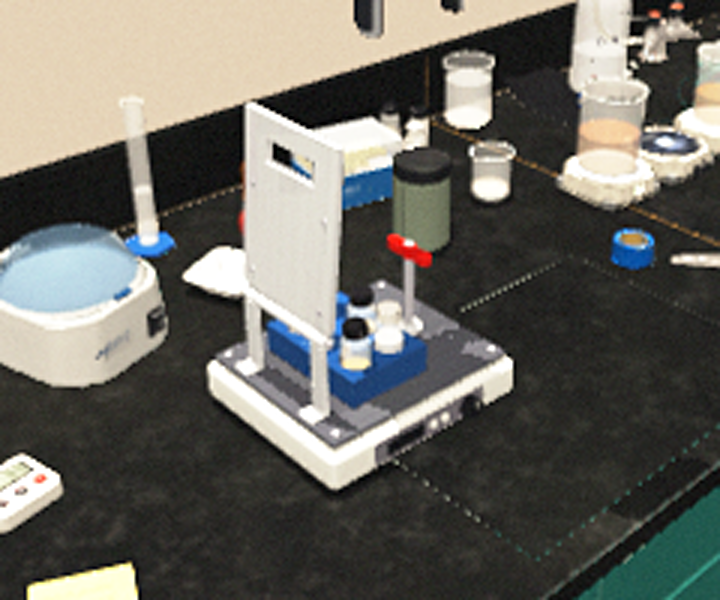

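```bash
python3 - <<'E'
from h import *
s=manip.read_state();c=cam("wrist",s)
for uv in [(528,145),(518,140),(490,315),(480,305)]: print(uv,onplane(c,uv,295))
sed=open("h.py").read().replace("dphi=phi-ph0","dphi=(phi-ph0+np.pi)%(2*np.pi)-np.pi");open("h.py","w").write(sed)
E
python3 -c "
from h import *
plan((563,195,340),-1.571,smax=35)"
```

```text
(528, 145) [503.017 121.834 295.   ]
(518, 140) [500.252 115.415 295.   ]
(490, 315) [622.022 122.532 295.   ]
(480, 305) [613.857 114.021 295.   ]
from [559.568   1.426 337.151] phi 3.126 rows 10
[-0.0007,0.0193,-0.0003,0.1587,0.0024,0.0192,-0.0003,0.1587,0.0054,0.0186,-0.0003,0.1587,0.0083,0.0175,-0.0003,0.1587,0.0109,0.016,-0.0003,0.1587,0.0133,0.014,-0.0003,0.1587,0.0154,0.0118,-0.0003,0.1587,0.017,0.0092,-0.0003,0.1587,0.0183,0.0064,-0.0003,0.1587,0.0191,0.0034,-0.0003,0.1587]
```

Call:
carry_out(steps=[-0.001, 0.019, -0.0005, 0.159, 0.0025, 0.019, -0.0005, 0.159, 0.0055, 0.0185, -0.0005, 0.159, 0.0085, 0.0175, -0.0005, 0.159, 0.011, 0.016, -0.0005, 0.159, 0.0135, 0.014, -0.0005, 0.159, 0.0155, 0.012, -0.0005, 0.159, 0.017, 0.009, -0.0005, 0.159, 0.0185, 0.0065, -0.0005, 0.159, 0.019, 0.0035, -0.0005, 0.159], jaw=-1)

```text
t: 9.3
tool_pos: [563.3, 194.0, 322.3]
tcp_rot: [[0.058, 0.998, -0.02], [0.998, -0.058, -0.018], [-0.019, -0.019, -1.0]]
force: [-0.2, 0.1, 0.1]
gripper_width: -0.005
```

```bash
python3 -c "
from h import *
s=manip.read_state();print(s['qpos'],s['t'],s['gripper_width'])
plan((563,190,235),-1.571,smax=30)"
```

```text
[-0.051  0.446 -0.579  1.472  0.25   1.324 -0.71 ] 9.3 -0.0048619025617926475
from [563.305 193.978 322.327] phi -1.513 rows 3
[-0.0013,-0.0,0.0291,-0.0194,-0.0013,-0.0001,0.0291,-0.0194,-0.0013,-0.0001,0.0291,-0.0194]
```

Call:
carry_out(steps=[-0.003, 0, 0.03, -0.02, -0.003, 0, 0.03, -0.02, -0.01, 0, 0.026, -0.02, -0.012, 0, 0, 0, -0.005, 0, 0, 0, 0, 0, 0, 0])

```text
t: 10.05
tool_pos: [558.4, 159.6, 229.4]
tcp_rot: [[-0.005, 1.0, -0.028], [1.0, 0.004, -0.02], [-0.02, -0.029, -0.999]]
force: [-0.3, -0.5, -0.1]
gripper_width: -0.006
```

Run:
```python
from h import *
s=manip.read_state();print(s["tool_pos"],s["t"],s["qpos"],s["force"])
im=snapshot("wrist");cv2.imwrite("pics/w7.png",im[...,::-1])
im=snapshot("scene");cv2.imwrite("pics/s7.png",cv2.resize(im[100:300,180:420,::-1],None,fx=3,fy=3,interpolation=cv2.INTER_CUBIC))
```

```text
[558.397 159.635 229.442] 10.05 [ 0.007  0.498 -0.577  1.653  0.298  1.116 -0.652] [-0.29  -0.521 -0.137]
```

View pics/s7.png

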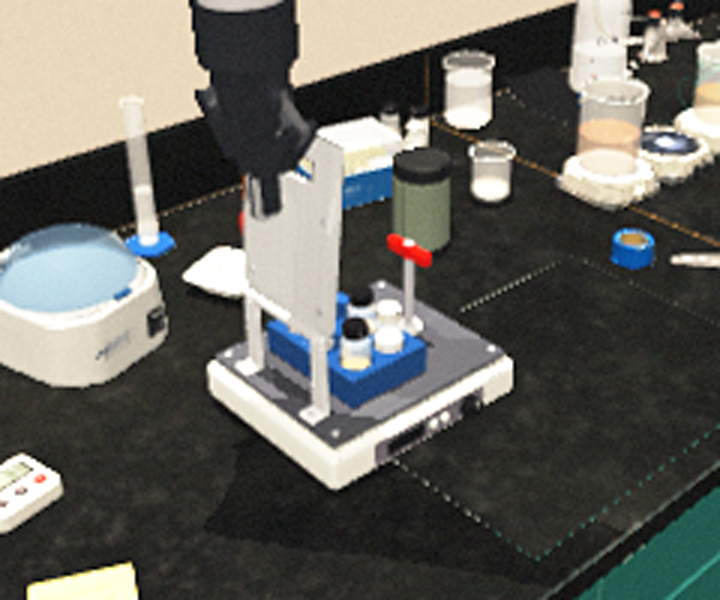

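View pics/w7.png

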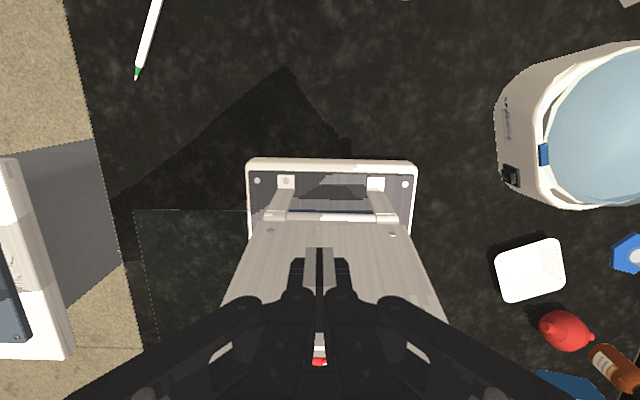

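Call:
carry_out(steps=[-0.012, 0.002, 0, 0, -0.008, 0.002, 0, 0, -0.008, 0, 0.001, 0, -0.01, 0, 0.002, 0, -0.01, 0, 0.003, 0])

```text
t: 10.78
tool_pos: [562.7, 112.1, 225.3]
tcp_rot: [[-0.008, 1.0, -0.026], [1.0, 0.008, -0.017], [-0.016, -0.026, -1.0]]
force: [-0.8, 3.4, -1.1]
gripper_width: 0.003
```

Run:
```python
from h import *
s=manip.read_state();print(s["tool_pos"],s["t"],s["qpos"],s["force"])
im=snapshot("scene");cv2.imwrite("pics/s8.png",cv2.resize(im[100:300,180:420,::-1],None,fx=3,fy=3,interpolation=cv2.INTER_CUBIC))
```

```text
[562.748 112.135 225.269] 10.775 [ 0.091  0.489 -0.575  1.68   0.297  1.092 -0.569] [-0.829  3.429 -1.11 ]
```

View pics/s8.png

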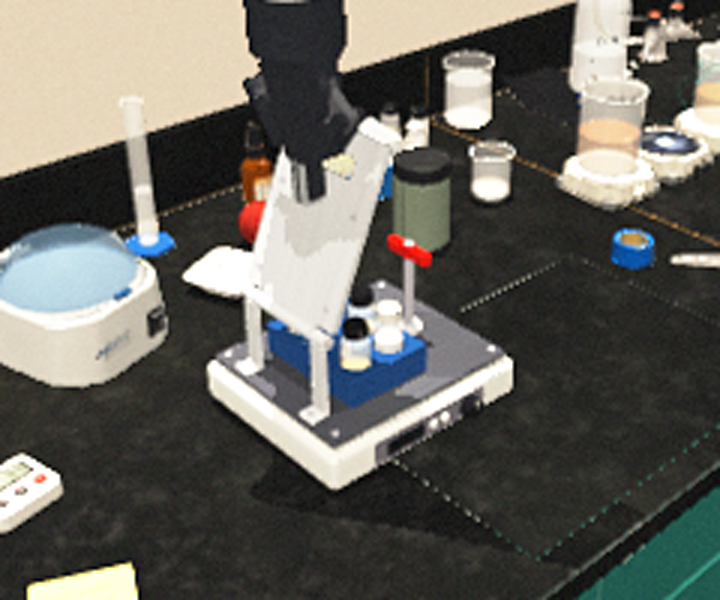

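Call:
carry_out(steps=[-0.009, 0, 0.0045, 0, -0.0085, 0, 0.0055, 0, -0.008, 0, 0.007, 0, -0.008, 0, 0.0075, 0, -0.0075, 0, 0.008, 0, -0.0065, 0, 0.0085, 0])

```text
t: 11.58
tool_pos: [562.3, 58.2, 182.4]
tcp_rot: [[-0.006, 1.0, -0.026], [1.0, 0.005, -0.018], [-0.018, -0.026, -1.0]]
force: [-0.4, 2.1, 0.8]
gripper_width: 0.002
```

Run:
```python
from h import *
s=manip.read_state();print(s["tool_pos"],s["t"],s["qpos"],s["force"])
im=snapshot("scene");cv2.imwrite("pics/s9.png",cv2.resize(im[100:300,180:420,::-1],None,fx=3,fy=3,interpolation=cv2.INTER_CUBIC))
```

```text
[562.338  58.215 182.352] 11.575 [ 0.17   0.517 -0.556  1.76   0.329  0.988 -0.513] [-0.403  2.143  0.753]
```

View pics/s9.png

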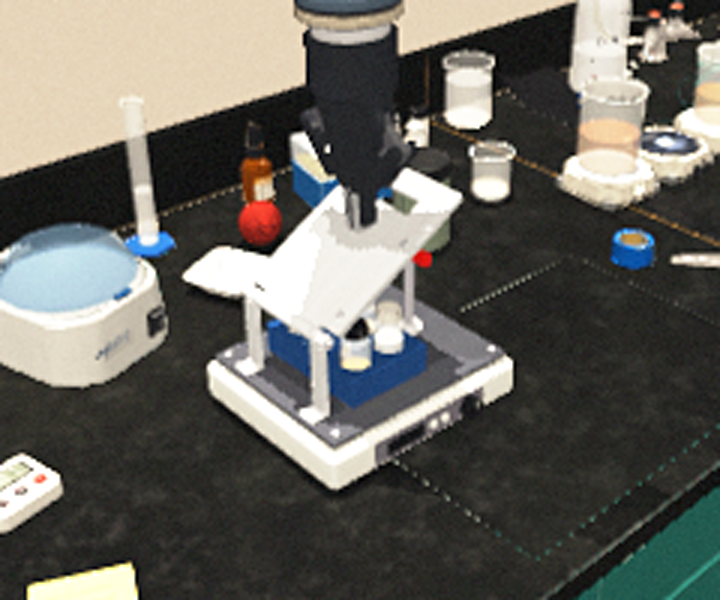

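Call:
carry_out(steps=[-0.003, 0, 0.01, 0, -0.003, 0, 0.01, 0, -0.002, 0, 0.01, 0, -0.001, 0, 0.009, 0])

```text
t: 12.12
tool_pos: [561.4, 45.2, 140.1]
tcp_rot: [[-0.004, 1.0, -0.026], [1.0, 0.003, -0.021], [-0.021, -0.026, -0.999]]
force: [1.0, -0.0, 0.5]
gripper_width: -0.001
```

Run:
```python
from h import *
s=manip.read_state();print(s["tool_pos"],s["t"],s["force"])
im=snapshot("scene");cv2.imwrite("pics/s10.png",cv2.resize(im[100:300,180:420,::-1],None,fx=3,fy=3,interpolation=cv2.INTER_CUBIC))
im=snapshot("wrist");cv2.imwrite("pics/w10.png",im[...,::-1])
```

```text
[561.403  45.16  140.07 ] 12.125 [ 1.024 -0.021  0.547]
```

View pics/s10.png

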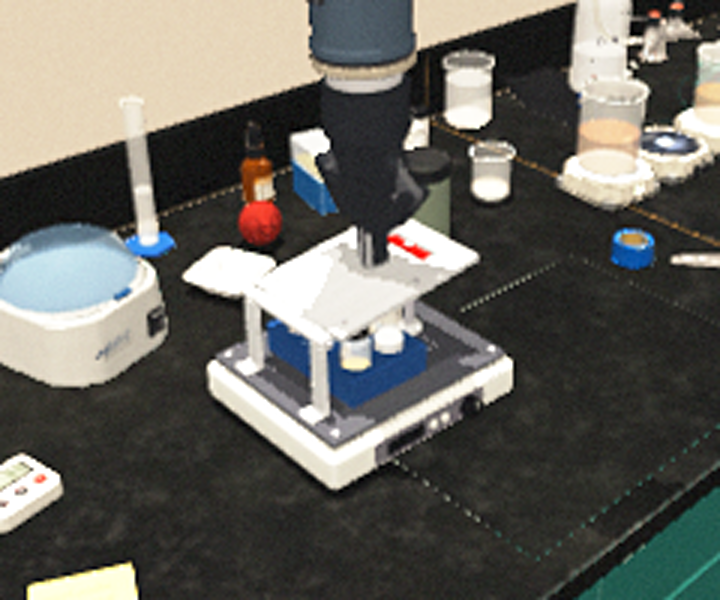

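View pics/w10.png

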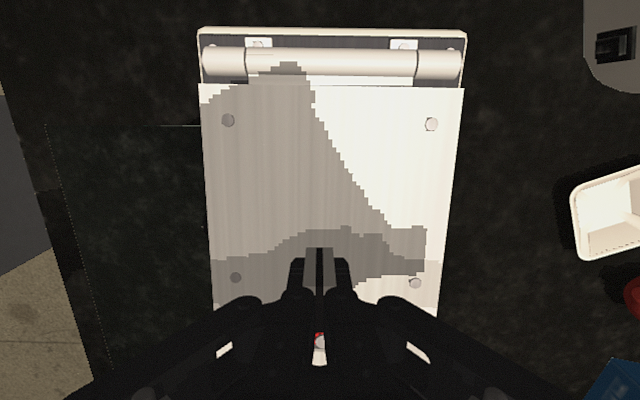

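The bar is coming into the slot. Press on gently down.

Call:
carry_out(steps=[0, 0, 0.006, 0, 0, 0, 0.005, 0, 0, 0, 0.004, 0])

```text
t: 12.6
tool_pos: [561.2, 45.2, 127.5]
tcp_rot: [[-0.004, 1.0, -0.025], [1.0, 0.004, -0.022], [-0.022, -0.025, -0.999]]
force: [-17.0, -5.3, 68.5]
gripper_width: -0.002
```

Run:
```python
from h import *
s=manip.read_state();print(s["tool_pos"],s["t"],s["force"])
im=snapshot("scene");cv2.imwrite("pics/s11.png",cv2.resize(im[140:240,220:360,::-1],None,fx=5,fy=5,interpolation=cv2.INTER_CUBIC))
```

```text
[561.173  45.242 127.532] 12.6 [-16.973  -5.266  68.536]
```

View pics/s11.png

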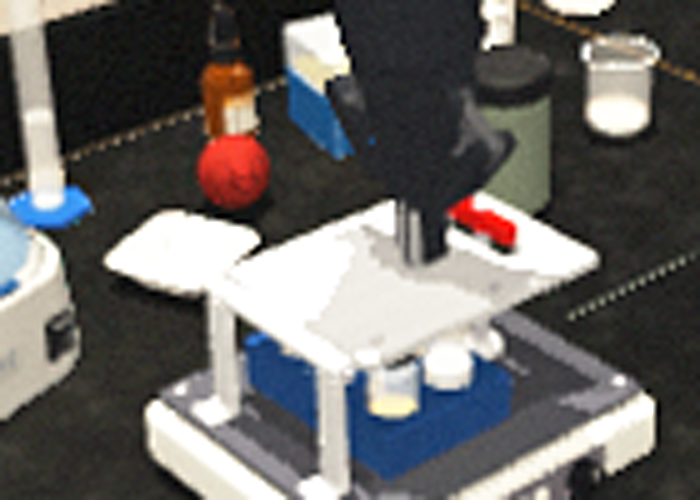

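Call:
carry_out(steps=[0, 0, -0.004, 0, 0, 0, -0.02, 0, 0, 0, -0.035, 0, 0, 0, -0.035, 0])

```text
t: 13.15
tool_pos: [561.4, 47.9, 222.5]
tcp_rot: [[-0.006, 1.0, -0.029], [1.0, 0.005, -0.023], [-0.023, -0.029, -0.999]]
force: [1.0, -0.8, -0.3]
gripper_width: -0.005
```

Run:
```python
from h import *
s=manip.read_state();print(s["tool_pos"],s["t"],s["force"],s["qpos"])
im=snapshot("scene");cv2.imwrite("pics/s12.png",cv2.resize(im[140:240,220:360,::-1],None,fx=5,fy=5,interpolation=cv2.INTER_CUBIC))
plan((565,4,225),-np.pi)
```

```text
[561.35   47.927 222.55 ] 13.15 [ 0.961 -0.813 -0.303] [ 0.197  0.476 -0.57   1.709  0.298  1.078 -0.468]
from [563.258  48.832 227.064] phi -1.576 rows 10
[-0.0045,0.0001,0.0002,-0.1565,-0.0045,-0.0006,0.0002,-0.1565,-0.0043,-0.0012,0.0002,-0.1565,-0.0041,-0.0019,0.0002,-0.1565,-0.0037,-0.0025,0.0002,-0.1565,-0.0033,-0.0031,0.0002,-0.1565,-0.0028,-0.0035,0.0002,-0.1565,-0.0022,-0.0039,0.0002,-0.1565,-0.0015,-0.0042,0.0002,-0.1565,-0.0009,-0.0044,0.0002,-0.1565]
```

View pics/s12.png

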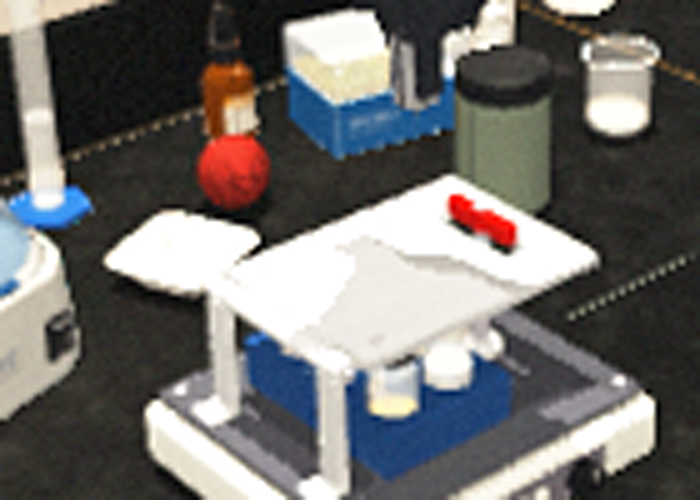

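Call:
carry_out(steps=[-0.0045, 0, 0, -0.157, -0.0045, -0.0005, 0, -0.157, -0.0045, -0.001, 0, -0.157, -0.004, -0.002, 0, -0.157, -0.0035, -0.0025, 0, -0.157, -0.0035, -0.003, 0, -0.157, -0.003, -0.0035, 0, -0.157, -0.002, -0.004, 0, -0.157, -0.0015, -0.004, 0, -0.157, -0.001, -0.0045, 0, -0.157], jaw=1)

```text
t: 14.45
tool_pos: [565.4, 5.4, 226.0]
tcp_rot: [[-0.998, -0.059, -0.023], [-0.059, 0.998, -0.02], [0.024, -0.019, -1.0]]
force: [0.1, 0.4, -0.5]
gripper_width: 0.993
```

Run:
```python
from h import *
s=manip.read_state();im=snapshot("wrist");cv2.imwrite("pics/w13.png",im[...,::-1]);print(s["tool_pos"],s["t"],s["qpos"],s["tcp_rot"])
c=cam("wrist",s);print(proj(c,(563.5,-.7,143.5)))
m=red(im).astype(np.uint8);n,l,st,ce=cv2.connectedComponentsWithStats(m)
for i in range(1,n):
    if st[i,4]>200:
        v,u=np.nonzero(l==i);r=cv2.minAreaRect(np.c_[u,v].astype(np.float32));print(st[i],ce[i],r,onplane(c,r[0],143.5))
plan((564,-0.7,133),-np.pi,smax=25)
```

```text
[565.383   5.428 225.993] 14.45 [ 0.515  0.579 -0.996  1.698  0.528  1.189  1.002] [[-0.998 -0.059 -0.023]
 [-0.059  0.998 -0.02 ]
 [ 0.024 -0.019 -1.   ]]
[313.077 209.196]
[307 174  17  65 687] [315.229 205.214] ((315.0719909667969, 205.98471069335938), (14.205227851867676, 64.28044128417969), 2.0454084873199463) [560.828   0.678 143.5  ]
from [565.47    4.365 225.693] phi 3.076 rows 4
[0.0004,-0.0012,0.0232,0.0163,0.0004,-0.0012,0.0232,0.0163,0.0004,-0.0013,0.0232,0.0163,0.0004,-0.0013,0.0232,0.0163]
```

View pics/w13.png

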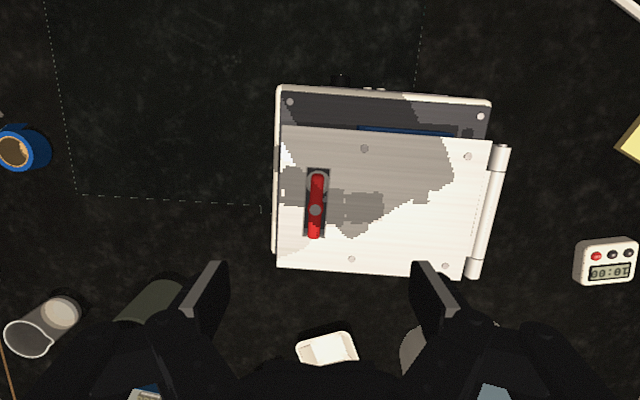

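Call:
carry_out(steps=[0, -0.001, 0.023, 0.016, 0, -0.001, 0.023, 0.016, 0, -0.001, 0.02, 0.016, 0, 0, 0.012, 0.01, 0, 0, 0, 0])

```text
t: 15.12
tool_pos: [563.5, 0.6, 144.5]
tcp_rot: [[-1.0, 0.004, -0.024], [0.005, 1.0, -0.019], [0.024, -0.019, -1.0]]
force: [-1.0, 0.1, 0.3]
gripper_width: 1.001
```

Run:
```python
from h import *
s=manip.read_state();print(s["tool_pos"],s["t"],s["tcp_rot"])
plan((563.8,-0.5,134),-np.pi,smax=10)
```

```text
[563.458   0.612 144.532] 15.125 [[-1.     0.004 -0.024]
 [ 0.005  1.    -0.019]
 [ 0.024 -0.019 -1.   ]]
from [563.458   0.612 144.532] phi -3.137 rows 2
[-0.0002,-0.0006,0.0053,-0.0024,-0.0002,-0.0006,0.0053,-0.0024]
```

Call:
carry_out(steps=[-0.0005, -0.0005, 0.005, 0, 0, -0.0005, 0.005, 0, 0, 0, 0, 0])

```text
t: 15.5
tool_pos: [564.6, -0.1, 135.3]
tcp_rot: [[-1.0, 0.005, -0.022], [0.005, 1.0, -0.019], [0.022, -0.019, -1.0]]
force: [-0.6, 0.3, 0.6]
gripper_width: 1.0
```

Run:
```python
from h import *
s=manip.read_state();print(s["tool_pos"],s["t"])
im=snapshot("wrist");cv2.imwrite("pics/w14.png",im[...,::-1])
im=snapshot("scene");cv2.imwrite("pics/s14.png",cv2.resize(im[140:240,220:360,::-1],None,fx=5,fy=5,interpolation=cv2.INTER_CUBIC))
```

```text
[564.576  -0.135 135.278] 15.5
```

View pics/w14.png

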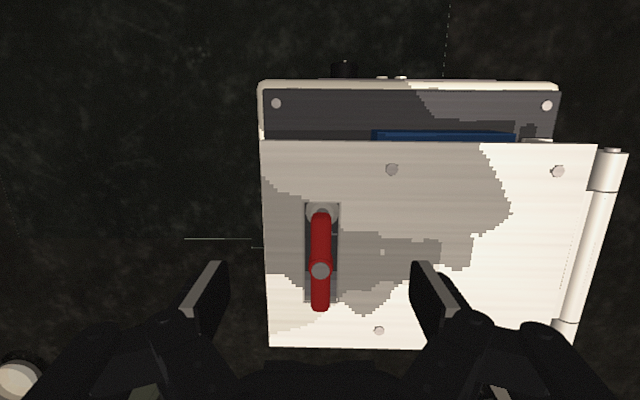

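View pics/s14.png

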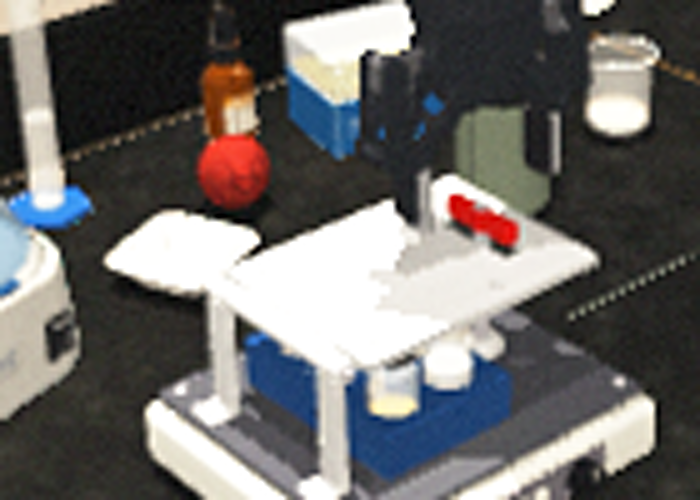

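Call:
carry_out(steps=[0, 0, 0.001, 0, 0, 0, 0, 0, 0, 0, 0, 0, 0, 0, 0, 0, 0, 0, 0, 0], jaw=-1)

```text
t: 16.23
tool_pos: [565.0, 0.4, 135.1]
tcp_rot: [[-1.0, 0.005, -0.021], [0.005, 1.0, -0.018], [0.021, -0.018, -1.0]]
force: [0.3, 1.9, 0.9]
gripper_width: 0.11
```

Call:
carry_out(steps=[0, 0, 0, 0.1, 0, 0, 0, 0.15, 0, 0, 0, 0.15, 0, 0, 0, 0.15])

```text
t: 16.73
tool_pos: [564.7, -0.4, 135.1]
tcp_rot: [[-0.841, 0.54, -0.021], [0.541, 0.841, -0.019], [0.008, -0.027, -1.0]]
force: [-0.2, -0.5, -0.0]
gripper_width: 0.107
```

Run:
```python
from h import *
s=manip.read_state();print(s["tool_pos"],s["t"],s["qpos"],s["gripper_width"],s["force"],s["wrist_torque"])
im=snapshot("wrist");cv2.imwrite("pics/w15.png",im[...,::-1])
plan((564,-.5,134.5),-np.pi/2)
```

```text
[564.675  -0.383 135.097] 16.725 [ 0.392  0.618 -0.763  1.817  0.531  0.95   0.388] 0.10673384696494546 [-0.212 -0.511 -0.031] [0.13  0.164 0.009]
from [564.599  -0.392 135.114] phi -2.563 rows 7
[0.0001,-0.0001,0.0001,0.1417,0.0001,-0.0001,0.0001,0.1417,0.0,-0.0001,0.0001,0.1417,0.0,-0.0001,0.0001,0.1417,0.0,-0.0001,0.0001,0.1417,0.0,-0.0001,0.0001,0.1417,-0.0,-0.0001,0.0001,0.1417]
```

View pics/w15.png

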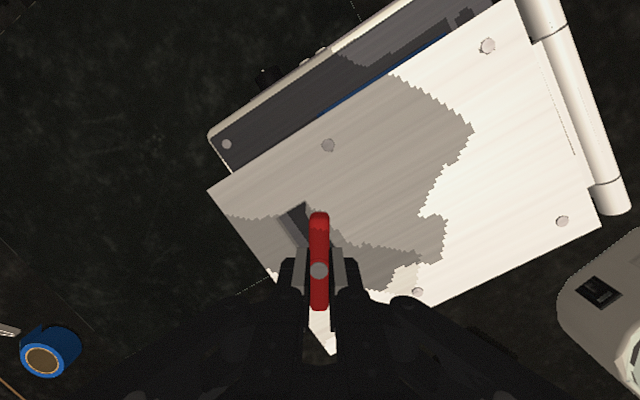

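Turning well. Remaining 0.99 rad plus a little into the stop.

Call:
carry_out(steps=[0, 0, 0, 0.15, 0, 0, 0, 0.15, 0, 0, 0, 0.15, 0, 0, 0, 0.15, 0, 0, 0, 0.15, 0, 0, 0, 0.13, 0, 0, 0, 0.1, 0, 0, 0, 0.04])

```text
t: 17.77
tool_pos: [563.1, -1.4, 135.1]
tcp_rot: [[0.04, 0.999, -0.024], [0.999, -0.04, -0.021], [-0.022, -0.024, -0.999]]
force: [-1.3, -0.4, 0.6]
gripper_width: 0.103
```

Run:
```python
from h import *
s=manip.read_state();print(s["tool_pos"],s["t"],s["qpos"],s["gripper_width"],s["force"],s["wrist_torque"])
im=snapshot("wrist");cv2.imwrite("pics/w16.png",im[...,::-1])
plan((564,-.5,134.5),-np.pi/2)
```

```text
[563.149  -1.405 135.081] 17.775 [ 0.22   0.558 -0.477  1.824  0.345  0.87  -0.468] 0.1034630991047922 [-1.292 -0.409  0.56 ] [0.005 0.109 0.436]
from [563.151  -1.378 135.08 ] phi -1.53 rows 1
[0.0009,0.0008,0.0006,-0.0408]
```

View pics/w16.png

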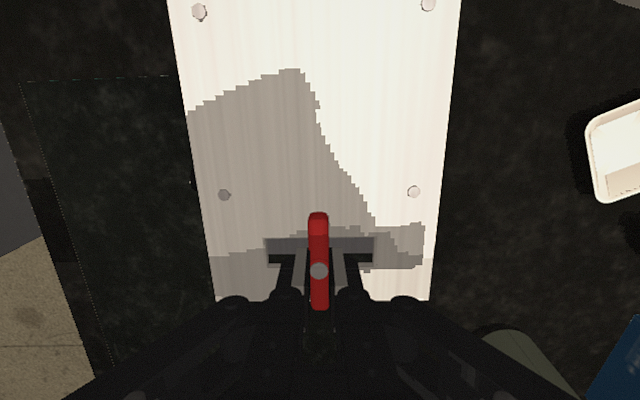

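Call:
carry_out(steps=[0, 0, 0, -0.01, 0, 0, 0, 0, 0, 0, 0, 0, 0, 0, 0, 0], jaw=1)

```text
t: 18.32
tool_pos: [563.3, -1.3, 134.9]
tcp_rot: [[0.025, 0.999, -0.024], [0.999, -0.026, -0.021], [-0.021, -0.024, -0.999]]
force: [-0.3, 0.2, -0.6]
gripper_width: 0.94
```

Call:
carry_out(steps=[0, 0, -0.02, 0, 0, 0, -0.03, 0, 0, 0, -0.04, 0, 0, 0, -0.04, 0, 0, 0, -0.03, 0, 0, 0, 0, 0, 0, 0, 0, 0])

```text
t: 19.2
tool_pos: [566.5, 1.9, 298.7]
tcp_rot: [[0.023, 0.999, -0.027], [1.0, -0.024, -0.021], [-0.021, -0.026, -0.999]]
force: [0.0, -0.9, -0.6]
gripper_width: 1.003
```

Run:
```python
from h import *
s=manip.read_state();im=snapshot("wrist");cv2.imwrite("pics/w17.png",im[...,::-1]);print(s["tool_pos"],s["t"],s["force"])
c=cam("wrist",s)
m=red(im).astype(np.uint8);n,l,st,ce=cv2.connectedComponentsWithStats(m)
for i in range(1,n):
    if st[i,4]>200:
        v,u=np.nonzero(l==i);r=cv2.minAreaRect(np.c_[u,v].astype(np.float32));b=cv2.boxPoints(r);P=np.array([onplane(c,q,143.5)[:2] for q in b]);e=max([P[1]-P[0],P[2]-P[1]],key=np.linalg.norm);print(st[i],e,"angle",np.arctan2(abs(e[1]),abs(e[0])*np.sign(-e[0]*e[1])))
im=snapshot("scene");cv2.imwrite("pics/s17.png",cv2.resize(im[110:260,200:390,::-1],None,fx=4,fy=4,interpolation=cv2.INTER_CUBIC))
```

```text
[566.489   1.877 298.659] 19.2 [ 0.038 -0.913 -0.624]
[314 156  12  51 410] [ -0.856 -50.834] angle 1.5876425093022708
[ 534  180   52   33 1207] [48.05  -0.781] angle 0.016243264762074754
```

View pics/w17.png

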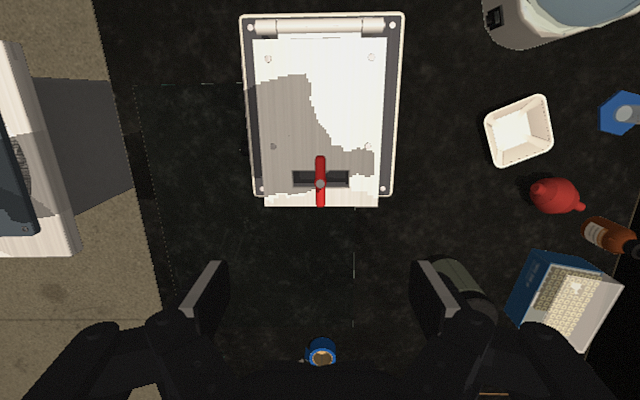

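View pics/s17.png

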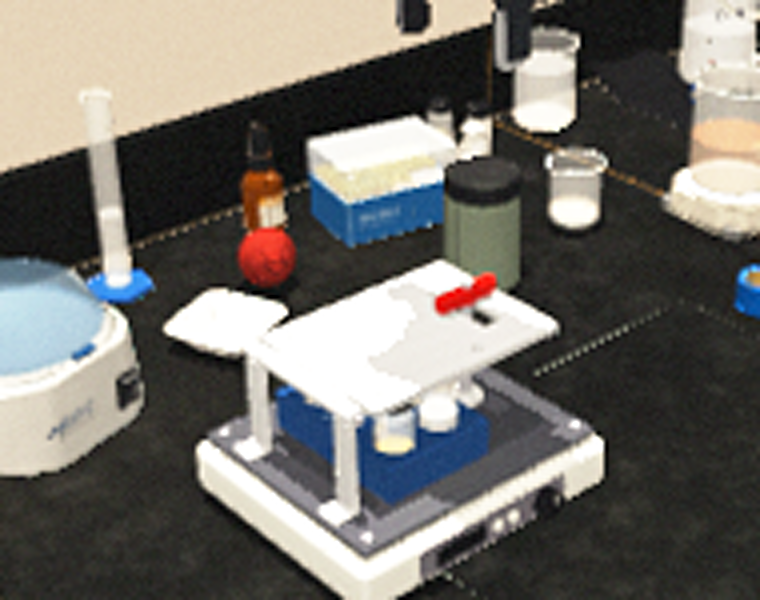

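The T-bar lies across the slot at an angle of about 1.58 rad. The plate is flat, the vials are in place, and the gripper is clear at z = 299. Handing in.

```bash
python3 -c "
from bench import ticket
print(ticket.job_done())"
```

```text
the job is handed in; nothing more can be done
None
```

The plate is shut flat over the vials and the T-bar is locked across it; I handed the job in at about 19 s of the 53 s allowed.

**What I did:**
- I gripped the T-bar and turned it anticlockwise to its in-line stop.
- I swung the plate down with the shut fingertips until the bar came up through the slot.
- I then gripped the bar again and turned it clockwise a quarter turn into its locked stop.

**Last checks:**
- **T-bar:** it lies across the slot at about 1.58 rad measured in the wrist image.
- **Stops:** before each release the wrist torque rose well above the bar's friction, about 0.9 N m at the in-line stop and 0.44 N m at the locked stop.
- **Plate and vials:** the plate looks flat in the pictures. The vials visible beneath it stand upright; the plate hides the rest.
- **Bench and gripper:** the bench items in view look unmoved. I did not look again at the pen or note block after the plate came down. The gripper is clear of everything at z ≈ 299 mm.

**One weak point:** the final fingertip press on the plate peaked at about 68 N, more than intended. That is below the 120 N wrist limit and came through the fingertips. I took the 40 N limit to cover only the arm and gripper body, and I could not confirm that.

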